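# Press a row of tube caps home with the fingertips

## Robot

A 7-joint arm with a two-finger parallel gripper is mounted at the origin on a cart in front of the work surface, level with it; the furniture and walls round the work are solid. World frame = base frame: x ahead of the robot, y to its left, z up, the work surface at z = 0. Lengths are in mm, angles in rad, forces in N, time in s.
With the tool pointing down it reaches from about 350 to 900 mm from the base axis. Payload 19.9 kg.
Tool frame: the origin (TCP) lies between the finger pads, 19 mm behind the fingertips; this is the grasp point; z points along the fingers, y is the line along which they close (so a half turn about z gives the same grasp; the last joint's range is limited). The gripper opens to 94 mm and grips with 3 to 60 N. Pads are 16 mm wide; open, the fingers measure 119 mm over their backs; the gripper's body (75 mm by 177 mm) begins 78 mm behind the grasp point.
Start: joints at [-1.171, 0.417, -0.01, 1.614, 0.005, 1.111, -0.053], TCP at [266.652, 565.241, 224.225] pointing down, gripper open.
Joint ranges: [-2.81, 2.81], [-0.39, 2.02], [-1.27, 1.25], [0.06, 2.57], [-1.19, 4.33], [0.19, 2], [-2.82, 2.82]. Speed limits (rad/s): [1.89, 1.89, 2.39, 2.39, 3.01, 3.01, 3.01].

## Interface

Orientations are given as a unit quaternion [w, x, y, z].
In Python, from bench import sensors, eyes, hand_in gives the robot as it stands. The module is installed in compiled form; this text tells all that it offers.
- The arm moves only by the tool hand_motion, called after "Emit:" in YAML: its name, and indented under it one key for each argument. Schema: {"type":"object","properties":{"motion":{"type":"string"},"finger_gap":{"type":"number"},"clamp_n":{"type":"number"},"only":{"type":"string"},"quiet":{"type":"boolean"},"lines":{"type":"string"}},"required":["motion"],"additionalProperties":false}. motion is a string of 1 to 12 rows, parted by a bar, with the numbers parted by commas; each row has 6 numbers: dx, dy, dz in fractions of the full range, 1 being 800 mm, then a rotation vector rx, ry, rz in a scale on which 1.0 is 2 rad; each row is the pose to reach, as a shift and turn from the pose commanded when the call began, along the tool's axes at that moment; what a row does not reach only later rows make up. A row lasts 1/12 s, in which the tool goes at most 41.7 mm and 0.125 rad, less where a joint would pass 70% of its speed; a pose out of reach is approached as far as the arm can. finger_gap is the finger opening in mm, set as the call begins (left out keeps the last). The fingers move at their own pace and stop on an object; clamp_n is the grip in N (left out, the last holds). Time passes only in rows, so rows that do not move let the fingers close. The tool returns the time, the measured TCP pose, the force, the opening and the grip force at its end. only (a regular expression) keeps the lines of the reply that match it, lines (a string "A,B") keeps lines A to B, and quiet returns only ok. Input that does not fit is refused with a message, and nothing moves.
- sensors.get_state(): the state, without advancing time (a new reading comes with each control period).
- eyes.capture(name): name is "scene" or "top" or "wrist"; returns a dict with "pixels" (384x512x3 uint8, blue, green, red), "intrinsics" (3x3 intrinsics, pixels), "origin" and "attitude" of the camera in the world. Camera axes: x right, y down, z forward; pixel columns grow to the right and rows downward; lengths in mm; the calibration is good to about 2 mm. A picture is of the moment at which its call begins. There is no depth.
- hand_in(): hands the job in; it is judged then, once.
The state is a dict: "clock": time; "joints": joint angles; "joint_vel": joint speeds; "tau": joint torques, N m; "ee_pos": TCP position; "tool_rot": TCP orientation; "ft_force": force on the tool from outside, world axes, zero at the start; "torque": the same for the moment, N m; "width": finger opening in mm; "grasp_force": force on a finger pad.
Only numpy, scipy, OpenCV 4.12 (cv2) and the standard library are available. Lean on these libraries where they do the work, as an engineer would, in place of code of your own. Each camera call takes 0.05 s, during which the arm holds its last target. There are 200 camera calls.

## Task

The five caps on the tubes in the aluminium cooling block stand proud: run your closed fingertips along the row, starting at the blue cap and going in order to the far end, and press each one gently down until it is fully home. Stay low on the way, no more than about two centimetres above the caps until the last one is down, then move clear. Only touch the caps: do not grip or lift anything, leave the block where it stands, and leave the pen, dish, bottle and tape alone.

Things in the scene. Friction and masses are not known exactly. Their poses are not given: they have to be found in the camera images.
- cooler: Bare aluminium tube cooling block, loose on rubber feet, about 0.95 kg: 170 (x) x 48 (y) x 50 mm high, origin at the centre of its underside, z up. Five tubes stand in it in one straight row along its x axis, 30 mm apart, cap 1 at local x = +60 mm, cap 5 at -60 mm, all at y = 0. It may start turned any way round. It must stay where it is: not lifted, tipped or pushed away.
- cap1_top (a point): Centre of the flat top of cap 1 (BLUE, the first of the row); moves with the cap. Round cap, 19 mm across, 7 mm tall, chamfered rim, orange stem seen below it while it stands proud. Its top is 65 mm above the block's underside when fully up, 59 mm when fully home.
- cap1 (a joint): How far cap 1 is pushed down (m): 0 fully up, 0.006 hard stop, fully home. Starts 0 to 0.001. Needs about 4 N to move, then stays where it is left (no spring).
- cap2_top (a point): Centre of the flat top of cap 2 (white); moves with the cap. Round cap, 19 mm across, 7 mm tall, chamfered rim, orange stem seen below it while it stands proud. Its top is 65 mm above the block's underside when fully up, 59 mm when fully home.
- cap2 (a joint): How far cap 2 is pushed down (m): 0 fully up, 0.006 hard stop, fully home. Starts 0 to 0.001. Needs about 4 N to move, then stays where it is left (no spring).
- cap3_top (a point): Centre of the flat top of cap 3 (white); moves with the cap. Round cap, 19 mm across, 7 mm tall, chamfered rim, orange stem seen below it while it stands proud. Its top is 65 mm above the block's underside when fully up, 59 mm when fully home.
- cap3 (a joint): How far cap 3 is pushed down (m): 0 fully up, 0.006 hard stop, fully home. Starts 0 to 0.001. Needs about 4 N to move, then stays where it is left (no spring).
- cap4_top (a point): Centre of the flat top of cap 4 (white); moves with the cap. Round cap, 19 mm across, 7 mm tall, chamfered rim, orange stem seen below it while it stands proud. Its top is 65 mm above the block's underside when fully up, 59 mm when fully home.
- cap4 (a joint): How far cap 4 is pushed down (m): 0 fully up, 0.006 hard stop, fully home. Starts 0 to 0.001. Needs about 4 N to move, then stays where it is left (no spring).
- cap5_top (a point): Centre of the flat top of cap 5 (white, last of the row); moves with the cap. Round cap, 19 mm across, 7 mm tall, chamfered rim, orange stem seen below it while it stands proud. Its top is 65 mm above the block's underside when fully up, 59 mm when fully home.
- cap5 (a joint): How far cap 5 is pushed down (m): 0 fully up, 0.006 hard stop, fully home. Starts 0 to 0.001. Needs about 4 N to move, then stays where it is left (no spring).
- marker: Loose blue-capped marker pen 135 mm long, 15 mm thick, lying near the block; origin at the middle of its underside. Leave alone.
- dish: Loose closed red petri dish, 89 mm across, 15 mm tall; origin at the centre of its underside. Leave alone.
- bottle: Loose white reagent bottle with red cap, 56 mm across, 100 mm tall; origin at the centre of its underside. Leave alone.
- tape: Loose roll of cream tape lying flat, 84 mm across, 19 mm tall; origin at the centre of its underside. Leave alone.

How it is judged (in metres and radians):
On the way, in this order (a step that is already met when the one before it is completed fails the run):
1. cap 1 (blue) is home, before any later cap (value of joint cap1 above 0.0048 m), for 0.1 s.
2. cap 2 is home, before any later cap (value of joint cap2 above 0.0048 m), for 0.1 s.
3. cap 3 is home, before any later cap (value of joint cap3 above 0.0048 m), for 0.1 s.
4. cap 4 is home, before any later cap (value of joint cap4 above 0.0048 m), for 0.1 s.
5. cap 5 is home (value of joint cap5 above 0.0048 m), for 0.1 s.
At the end, for the whole second after the job is handed in: All five caps are pushed down at least 4.8 of their 6 mm; the block stands upright at rest within 25 mm of where it started; pen, dish, bottle and tape are within 20 mm of where they started (value of joint each of cap1, cap2, cap3, cap4, cap5 above 0.0048 m and distance of each of marker, dish, bottle, tape from where it was at the start of the episode below 0.02 m and distance of cooler from where it was at the start of the episode below 0.025 m and angle between cooler's own z axis and vertical below 0.05 rad and linear speed of cooler below 0.01 m/s); the robot touches nothing.
It fails at once if the fingertips rise well above the row (TCP more than 120 mm above the block's underside, tips about 35 mm above the caps) after the first cap is down and before the last is down (value of joint cap1 above 0.0048 m and value of joint cap5 below 0.0048 m and z of the grasp point in the frame of cooler above 0.12 m).
It fails at once if the block or a cap is pressed with more than 45 N (contact force between any of the fingers, the arm and cooler above 45 N).
It fails at once if the block is lifted, tipped or pushed more than 25 mm away (height (world z) of cooler above 0.008 m or angle between cooler's own z axis and vertical above 0.15 rad or distance of cooler from where it was at the start of the episode above 0.025 m).
It fails at once if the pen, dish, bottle or tape is moved more than 20 mm (distance of any of marker, dish, bottle, tape from where it was at the start of the episode above 0.02 m).
It also fails if it takes over 51 s, if anything falls off the work surface, if the arm or the gripper's body presses on something with over 40 N, if the wrist force passes 120 N, or if a joint passes its speed limit or range.

## Working session

There is one attempt and no reset: what is moved stays moved. The work goes in short steps, Python scripts to look and compute and a tool call to move; the robot and the scene stay as the last step left them, time stands still between calls to the robot, and variables do not carry over. Pictures are saved under pics/ and viewed, at most 10 in all, crops included, and the job is handed in when it is done.

```bash
mkdir -p pics; python3 - <<'E'
from bench import sensors, eyes
import cv2,numpy as np,pickle
D={}
for n in("scene","top","wrist"):
    c=eyes.capture(n);D[n]=c;print(n,np.round(c["intrinsics"],1).tolist(),np.round(c["origin"],1),np.round(c["attitude"],3))
pickle.dump(D,open("d.pkl","wb"))
cv2.imwrite("pics/a.png",D["top"]["pixels"]);cv2.imwrite("pics/b.png",D["scene"]["pixels"])
s=sensors.get_state();print(s)
E
```

```text
scene [[384.3, 0.0, 253.8], [0.0, 384.3, 189.4], [0.0, 0.0, 1.0]] [  65.8 -495.4  823.5] [-0.335  0.884 -0.304  0.12 ]
top [[357.0, 0.0, 252.5], [0.0, 357.0, 185.9], [0.0, 0.0, 1.0]] [ 322.2   11.  1160.4] [ 0.042 -0.699  0.712 -0.063]
wrist [[281.3, 0.0, 259.0], [0.0, 281.3, 188.5], [0.0, 0.0, 1.0]] [193.9 600.8 383. ] [0.12  0.836 0.53  0.075]
{'clock': 0.15, 'joints': array([-1.17150686,  0.41781049, -0.01031589,  1.61401432,  0.00466042,
        1.1107034 , -0.05301067]), 'joint_vel': array([-0.0004806 , -0.00293695,  0.000107  , -0.00221813, -0.0005186 ,
       -0.00070492, -0.00019142]), 'tau': array([ 1.41301305e-03, -8.51525116e+01,  6.39029033e-01, -4.26131451e+01,
       -4.88278549e-02,  1.72192091e-02,  4.52161999e-05]), 'ee_pos': array([266.53481462, 565.02495277, 223.79443732]), 'tool_rot': array([-8.17560346e-05,  2.18619150e-01,  9.75810156e-01, -4.48385793e-04]), 'ft_force': array([ 0.60525506, -0.03840259,  0.0470091 ]), 'torque': array([ 0.03468541, -0.03937342, -0.05996029]), 'grasp_force': 0.0, 'width': 94.09290963935337}
```

View pics/a.png

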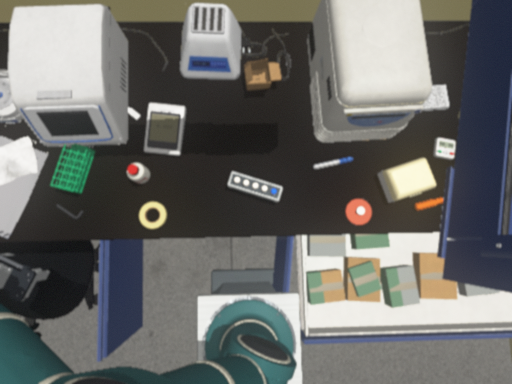

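View pics/b.png

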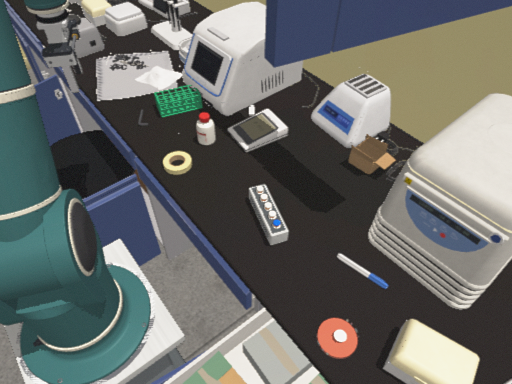

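The top view shows the block at about (255,186) with the blue cap at (274,191) and cap 5 near (235,180). In the scene view, blue is at (277,224) and the far cap at (260,189). I'll zoom in on the row.

```bash
python3 - <<'E'
import cv2,numpy as np,pickle
D=pickle.load(open("d.pkl","rb"))
a=D["top"]["pixels"][160:210,215:295];b=D["scene"]["pixels"][175:250,235:300]
a=cv2.resize(a,None,fx=8,fy=8,interpolation=cv2.INTER_CUBIC)
b=cv2.resize(b,None,fx=8,fy=8,interpolation=cv2.INTER_CUBIC)
cv2.imwrite("pics/c.png",a);cv2.imwrite("pics/d.png",b)
E
```

```text
(no output)
```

View pics/c.png

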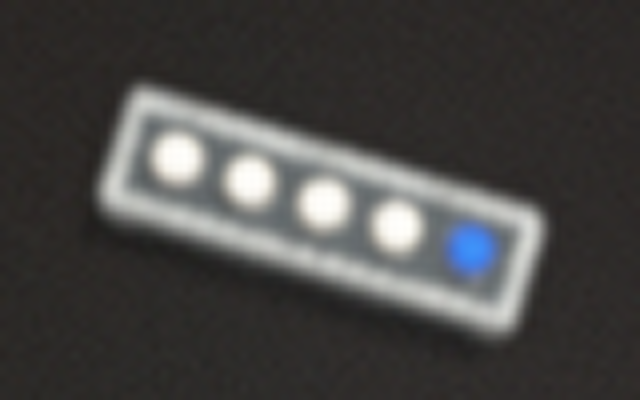

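View pics/d.png

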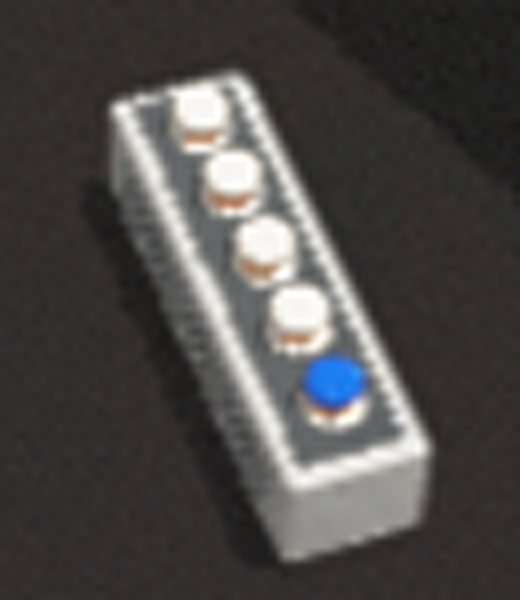

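Top-crop cap centres are at (177,158), (250,181), (323,204), (397,226) and (471,249, blue). Scene-crop tops run from (200,105) to (335,378, blue). The row is straight, and stems are visible below the caps in the scene view. Next I refine the centroids and compute positions.

```bash
cat > h.py <<'E'
import numpy as np
from scipy.spatial.transform import Rotation as R
def rot(q): return R.from_quat(np.r_[q[1:],q[0]])
def ray(c,p):
    d=rot(c["attitude"]).apply(np.linalg.inv(c["intrinsics"])@[p[0],p[1],1]); return np.array(c["origin"]),d
def plane(c,p,z):
    o,d=ray(c,p); return o+d*(z-o[2])/d[2]
def tri(rs):
    A=0;b=0
    for o,d in rs:
        d=d/np.linalg.norm(d);P=np.eye(3)-np.outer(d,d);A=A+P;b=b+P@o
    return np.linalg.solve(A,b)
E
python3 - <<'E'
import cv2,numpy as np,pickle
from h import *
from bench import sensors
D=pickle.load(open("d.pkl","rb"))
a=cv2.imread("pics/c.png")
hsv=cv2.cvtColor(a,cv2.COLOR_BGR2HSV)
m=((a.min(2)>150)|((hsv[...,1]>120)&(hsv[...,2]>120))).astype(np.uint8)
g=[(471,249),(397,226),(323,204),(250,181),(177,158)]
s=[(335,378),(299,305),(265,238),(233,172),(200,105)]
T=[]
for (u,v),q in zip(g,s):
    k=np.zeros_like(m);cv2.circle(k,(u,v),32,1,-1);y,x=np.nonzero(m&k)
    p=np.array([x.mean(),y.mean()]);p=(p+.5)/8-.5+[215,160]
    q=(np.array(q)+.5)/8-.5+[235,175]
    A=plane(D["top"],p,64.5);B=plane(D["scene"],q,64.5);T.append((A+B)/2)
    print(p,A.round(1),B.round(1),tri([ray(D["top"],p),ray(D["scene"],q)]).round(1))
T=np.array(T);d=np.polyfit([60,30,0,-30,-60],T,1);print(d.round(3))
f=d[0]/np.linalg.norm(d[0]);yaw=np.arctan2(f[1],f[0]);M=rot(sensors.get_state()["tool_rot"]).as_matrix()
print("row yaw",yaw,"tool\n",M.round(3))
tx=np.arctan2(M[1,0],M[0,0]);print("tool x yaw",tx)
for i in range(5):
    P=d[1]+f*(60-30*i);print(i+1,P.round(1),"start-tool shift",(M.T@(P-sensors.get_state()["ee_pos"])).round(1))
E
```

```text
[273.45395811 190.63710555] [469.7 -87.   64.5] [466.7 -85.9  64.5] [468.5 -86.2  63.9]
[264.23225872 187.64198094] [479.6 -58.6  64.5] [476.3 -57.2  64.5] [478.1 -57.7  64. ]
[255.16111609 184.88443349] [488.7 -30.6  64.5] [485.2 -29.7  64.5] [487.4 -29.7  63.4]
[245.89939784 181.99818314] [498.2  -2.   64.5] [494.6  -1.8  64.5] [497.2  -1.2  62.5]
[236.80284889 179.16788811] [507.6  26.1  64.5] [504.5  27.7  64.5] [506.1  27.   64.4]
[[-3.1400e-01 -9.4200e-01  0.0000e+00]
 [ 4.8711e+02 -2.9886e+01  6.4500e+01]]
row yaw -1.892351274422096 tool
 [[-0.904  0.427 -0.   ]
 [ 0.427  0.904 -0.001]
 [-0.    -0.001 -1.   ]]
tool x yaw 2.700794293946335
1 [468.1 -86.8  64.5] start-tool shift [-460.4 -503.4  159.8]
2 [477.6 -58.3  64.5] start-tool shift [-456.9 -473.6  159.7]
3 [487.1 -29.9  64.5] start-tool shift [-453.3 -443.8  159.7]
4 [496.6  -1.4  64.5] start-tool shift [-449.7 -414.   159.7]
5 [506.1  27.   64.5] start-tool shift [-446.2 -384.2  159.7]
```

The two views agree to within about 3 mm. The tool's y axis is already nearly along the row, so it needs rz = -0.12. I'll move over cap 1 with the fingers closing.

Units first: shifts go in shares of 800 mm and turns go in shares of 2 rad. So -355 mm / 800 = -0.4438, -328 mm / 800 = -0.41, -0.119 rad / 2 = -0.0595.

Emit:
hand_motion:
  motion: "-0.0475,-0.0525,0,0,0,0 | -0.095,-0.105,0,0,0,0 | -0.125,-0.1375,0,0,0,-0.015 | -0.1563,-0.1713,0,0,0,-0.03 | -0.1875,-0.205,0,0,0,-0.045 | -0.2188,-0.2388,0,0,0,-0.0595 | -0.25,-0.2725,0,0,0,-0.0595 | -0.2813,-0.3075,0,0,0,-0.0595 | -0.3125,-0.3413,0,0,0,-0.0595 | -0.3438,-0.375,0,0,0,-0.0595 | -0.375,-0.41,0,0,0,-0.0595 | -0.4063,-0.4438,0,0,0,-0.0595"
  finger_gap: 0
  clamp_n: 10

```text
clock: 1.15
ee_pos: [409.1, 103.6, 224.4]
tool_rot: [0.0, 0.16, 0.987, 0.0]
ft_force: [0.4, 0.8, 1.2]
width: 17.3
grasp_force: 0.0
```

```bash
python3 - <<'E'
from h import *
from bench import sensors
s=sensors.get_state();M=rot(s["tool_rot"]).as_matrix();print(s["ee_pos"],M.round(3),s["ft_force"],M.T@([468.1,-86.8,130]-s["ee_pos"]))
E
```

```text
[409.14176006 103.57513188 224.39142826] [[-0.949  0.316  0.   ]
 [ 0.316  0.949  0.   ]
 [-0.     0.    -1.   ]] [0.44863404 0.79946344 1.17129337] [-116.13375779 -161.97885176   94.36264361]
```

Scaled: -162 mm / 800 = -0.2025, -152 mm / 800 = -0.19.

Emit:
hand_motion:
  motion: "-0.025,-0.035,0,0,0,0 | -0.05,-0.07,0,0,0,0 | -0.075,-0.105,0.0125,0,0,0 | -0.1,-0.14,0.0313,0,0,0 | -0.1213,-0.1688,0.0563,0,0,0 | -0.135,-0.19,0.0813,0,0,0 | -0.145,-0.2025,0.1,0,0,0 | -0.145,-0.2025,0.1063,0,0,0 | -0.145,-0.2025,0.1063,0,0,0 | -0.145,-0.2025,0.1063,0,0,0 | -0.145,-0.2025,0.1063,0,0,0 | -0.145,-0.2025,0.1063,0,0,0"

```text
clock: 2.15
ee_pos: [468.3, -84.0, 140.1]
tool_rot: [0.001, 0.16, 0.987, 0.0]
ft_force: [0.1, 0.6, 0.4]
width: 0.8
grasp_force: 0.0
```

```bash
python3 - <<'E'
from h import *
from bench import sensors,eyes
import cv2
s=sensors.get_state();M=rot(s["tool_rot"]).as_matrix();print(s["ee_pos"],s["width"],s["ft_force"],M.T@([468.1,-86.8,130]-s["ee_pos"]))
cv2.imwrite("pics/e.png",cv2.resize(eyes.capture("scene")["pixels"][120:270,160:360],None,fx=4,fy=4,interpolation=cv2.INTER_CUBIC))
cv2.imwrite("pics/f.png",eyes.capture("wrist")["pixels"])
E
```

```text
[468.28183968 -84.04163272 140.13268086] 0.8358230593237287 [0.12766616 0.56536213 0.4023907 ] [-0.68468455 -2.6829154  10.13143865]
```

View pics/e.png

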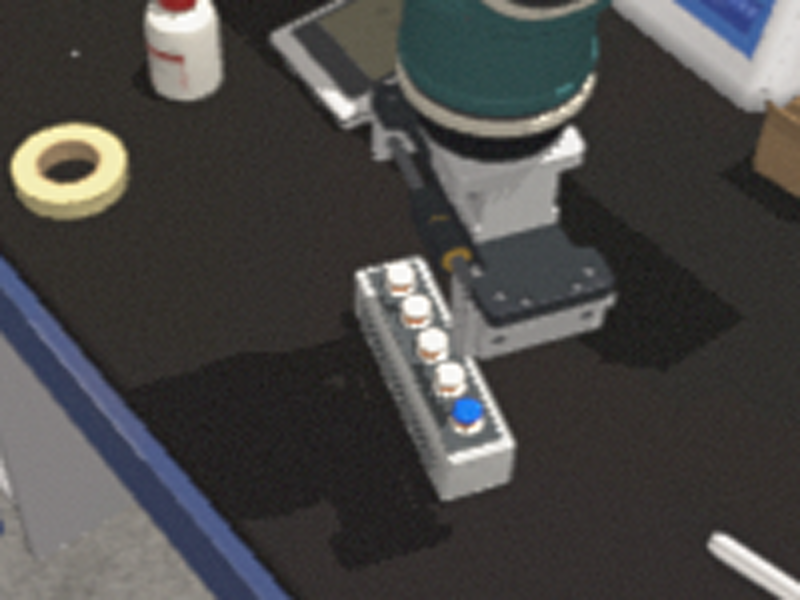

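View pics/f.png

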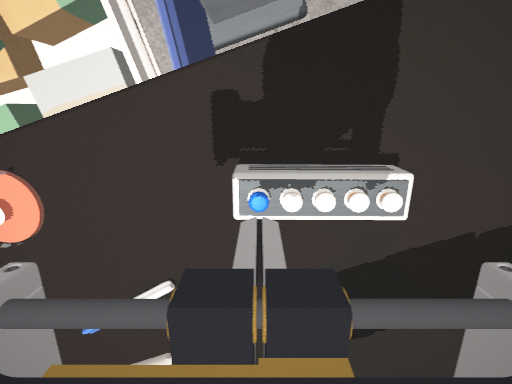

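The scene view shows the closed fingers above and behind the blue cap (467,412). In the wrist view the fingertips are at (258,220), with blue at (259,201) and the row horizontal to (391,201). I'll cross-check the caps with the wrist calibration.

```bash
python3 - <<'E'
from h import *
from bench import sensors,eyes
c=eyes.capture("wrist");s=sensors.get_state();M=rot(s["tool_rot"]).as_matrix()
for u in(259,291,324.5,358,391):
    P=plane(c,(u,202),64.5);print(P.round(1),(M.T@(P-s["ee_pos"])).round(1))
t=s["ee_pos"]+M@[0,0,19];v=c["intrinsics"]@rot(c["attitude"]).inv().apply(t-c["origin"]);print(v/v[2],s["ee_pos"])
for P in([468.1,-86.8,65],[487.1,-29.9,65],[506.1,27,65]):print((M.T@(P-s["ee_pos"])).round(1))
E
```

```text
[468.7 -83.2  64.5] [-0.1  1.2 75.3]
[477.6 -56.5  64.5] [-0.1 29.4 75.3]
[486.9 -28.4  64.5] [-0.1 59.  75.3]
[ 4.962e+02 -4.000e-01  6.450e+01] [-0.  88.5 75.4]
[505.4  27.2  64.5] [ -0.  117.6  75.4]
[257.23525731 228.52621209   1.        ] [468.16593397 -84.36355592 139.81409425]
[-0.6 -2.4 74.8]
[-0.7 57.6 74.8]
[ -0.8 117.6  74.9]
```

Scaled: 58 mm / 800 = 0.0725, 57 mm / 800 = 0.0713.

Emit:
hand_motion:
  motion: "0,-0.0013,0.025,0,0,0 | 0,-0.0013,0.05,0,0,0 | 0,-0.0013,0.0625,0,0,0 | 0,-0.0013,0.0675,0,0,0 | 0,-0.0013,0.07,0,0,0 | 0,-0.0013,0.0713,0,0,0 | 0,-0.0013,0.0725,0,0,0 | 0,-0.0013,0.0725,0,0,0"

```text
clock: 2.97
ee_pos: [467.8, -85.8, 81.8]
tool_rot: [0.0, 0.16, 0.987, 0.0]
ft_force: [-2.2, 0.1, 2.1]
width: 0.8
grasp_force: 1.5
```

Scaled: 2 mm / 800 = 0.0025, 1.4 mm / 800 = 0.0018.

Emit:
hand_motion:
  motion: "0,0,0.0009,0,0,0 | 0,0,0.0018,0,0,0 | 0,0,0.0025,0,0,0 | 0,0,0.0025,0,0,0"

```text
clock: 3.3
ee_pos: [467.8, -85.8, 79.4]
tool_rot: [0.0, 0.16, 0.987, -0.0]
ft_force: [-1.0, 0.3, 3.3]
width: 0.5
grasp_force: 1.8
```

Emit:
hand_motion:
  motion: "0,0,0.0006,0,0,0 | 0,0,0.0013,0,0,0 | 0,0,0.0019,0,0,0 | 0,0,0.0019,0,0,0"

```text
clock: 3.63
ee_pos: [467.8, -85.8, 77.9]
tool_rot: [0.0, 0.16, 0.987, -0.0]
ft_force: [-1.9, 1.0, 7.0]
width: 0.2
grasp_force: 3.3
```

Scaled: 0.8 mm / 800 = 0.001, 0.4 mm / 800 = 0.0005.

Emit:
hand_motion:
  motion: "0,0,0.0005,0,0,0 | 0,0,0.001,0,0,0 | 0,0,0.001,0,0,0"

```text
clock: 3.88
ee_pos: [468.0, -85.9, 77.5]
tool_rot: [0.0, 0.16, 0.987, 0.0]
ft_force: [-5.0, 0.9, 19.8]
width: 0.3
grasp_force: 9.6
```

Cap 1 hits its stop at TCP z = 77.5 with 20 N. Next is cap 2: up 14, across 30, back down.

Scaled: 29.5 mm / 800 = 0.0369, 15 mm / 800 = 0.0188.

Emit:
hand_motion:
  motion: "0,0,-0.01,0,0,0 | 0,0,-0.0175,0,0,0 | 0,0.0188,-0.0175,0,0,0 | 0,0.0369,-0.0175,0,0,0 | 0,0.0369,-0.0175,0,0,0 | 0,0.0369,-0.01,0,0,0 | 0,0.0369,-0.0069,0,0,0 | 0,0.0369,-0.005,0,0,0 | 0,0.0369,-0.0031,0,0,0 | 0,0.0369,-0.0015,0,0,0 | 0,0.0369,-0.0004,0,0,0 | 0,0.0369,-0.0003,0,0,0"

```text
clock: 4.88
ee_pos: [477.1, -58.3, 77.5]
tool_rot: [0.0, 0.16, 0.987, -0.0]
ft_force: [-2.6, 1.2, 16.5]
width: 0.6
grasp_force: 8.3
```

Scaled: 30 mm / 800 = 0.0375, 15 mm / 800 = 0.0188.

Emit:
hand_motion:
  motion: "0,0,-0.01,0,0,0 | 0,0,-0.0175,0,0,0 | 0,0.0188,-0.0175,0,0,0 | 0,0.0375,-0.0175,0,0,0 | 0,0.0375,-0.0175,0,0,0 | 0,0.0375,-0.01,0,0,0 | 0,0.0375,-0.0069,0,0,0 | 0,0.0375,-0.005,0,0,0 | 0,0.0375,-0.0031,0,0,0 | 0,0.0375,-0.0015,0,0,0 | 0,0.0375,-0.0003,0,0,0 | 0,0.0375,0,0,0,0"

```text
clock: 5.88
ee_pos: [486.5, -29.9, 77.5]
tool_rot: [0.0, 0.161, 0.987, -0.0]
ft_force: [-4.7, 0.1, 18.8]
width: 0.4
grasp_force: 9.3
```

Scaled: 30 mm / 800 = 0.0375, 15 mm / 800 = 0.0188.

Emit:
hand_motion:
  motion: "0,0,-0.01,0,0,0 | 0,0,-0.0175,0,0,0 | 0,0.0188,-0.0175,0,0,0 | 0,0.0375,-0.0175,0,0,0 | 0,0.0375,-0.0175,0,0,0 | 0,0.0375,-0.01,0,0,0 | 0,0.0375,-0.0069,0,0,0 | 0,0.0375,-0.005,0,0,0 | 0,0.0375,-0.0031,0,0,0 | 0,0.0375,-0.0015,0,0,0 | 0,0.0375,-0.0003,0,0,0 | 0,0.0375,0,0,0,0"

```text
clock: 6.88
ee_pos: [496.0, -1.4, 77.5]
tool_rot: [0.0, 0.16, 0.987, -0.0]
ft_force: [-3.5, 0.3, 18.4]
width: 0.4
grasp_force: 9.0
```

Scaled: 30 mm / 800 = 0.0375, 15 mm / 800 = 0.0188.

Emit:
hand_motion:
  motion: "0,0,-0.01,0,0,0 | 0,0,-0.0175,0,0,0 | 0,0.0188,-0.0175,0,0,0 | 0,0.0375,-0.0175,0,0,0 | 0,0.0375,-0.0175,0,0,0 | 0,0.0375,-0.01,0,0,0 | 0,0.0375,-0.0069,0,0,0 | 0,0.0375,-0.005,0,0,0 | 0,0.0375,-0.0031,0,0,0 | 0,0.0375,-0.0015,0,0,0 | 0,0.0375,-0.0003,0,0,0 | 0,0.0375,0,0,0,0"

```text
clock: 7.88
ee_pos: [505.5, 27.1, 77.5]
tool_rot: [0.0, 0.16, 0.987, -0.0]
ft_force: [-4.4, 0.9, 17.1]
width: 0.3
grasp_force: 8.8
```

All five are at the stop. I'll move clear and check.

Scaled: 150 mm / 800 = 0.1875, -120 mm / 800 = -0.15.

Emit:
hand_motion:
  motion: "0,0,0,0,0,0 | 0,0,-0.0125,0,0,0 | 0,0,-0.0438,0,0,0 | 0,0,-0.0813,0,0,0 | 0,0,-0.1188,0,0,0 | 0,0.0375,-0.15,0,0,0 | 0,0.075,-0.1625,0,0,0 | 0,0.1125,-0.1625,0,0,0 | 0,0.15,-0.1625,0,0,0 | 0,0.175,-0.1625,0,0,0 | 0,0.1875,-0.1625,0,0,0 | 0,0.1875,-0.1625,0,0,0"

```text
clock: 8.88
ee_pos: [552.9, 171.3, 207.0]
tool_rot: [-0.0, 0.159, 0.987, -0.0]
ft_force: [-0.1, -0.2, -0.2]
width: 0.5
grasp_force: 0.0
```

```bash
python3 - <<'E'
from bench import eyes
import cv2
cv2.imwrite("pics/g.png",cv2.resize(eyes.capture("scene")["pixels"][130:260,200:350],None,fx=4,fy=4,interpolation=cv2.INTER_CUBIC))
E
```

```text
(no output)
```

View pics/g.png

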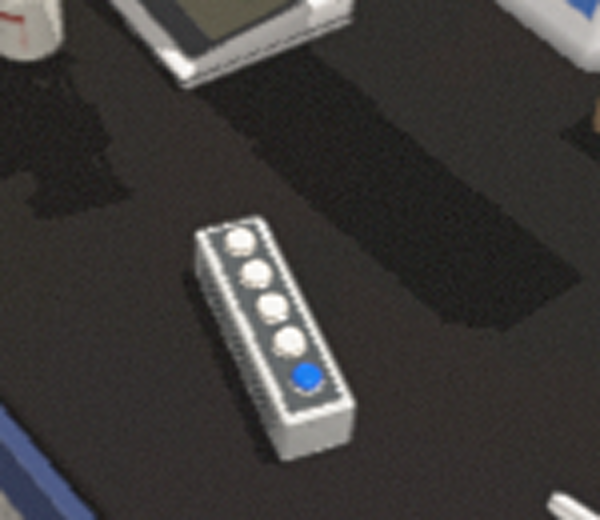

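All five caps, from blue at (307,377) to the last at (240,240), sit flush with no orange stem showing. The block is in place and the arm is clear.

```bash
python3 -c "
from bench import hand_in
print(hand_in())"
```

```text
the job is handed in; nothing more can be done
None
```

I pressed all five caps home in order from blue, each to its hard stop with at most about 20 N at the readings. The block looked unmoved in the last picture, the arm ended clear of everything, and the job is handed in, though no verdict came back.

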